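# Fill the sleeve carrier and hold it level for the wash

### The job

Load the three steel sleeves into the carrier, upright and in single file, by pushing them, standing and without picking them up, along the deck between the guide rails until the row is home against the end stop and the spring pawl has snapped in behind the last one. Then lift the loaded carrier by its handle straight out of its nest, to more than 10 cm above its seat, and finish while holding it there, steady and level, ready for the parts washer. Leave the other things on the bench where they are.

Things in the scene. Friction and masses are not known exactly. Their poses are not given: they have to be found in the camera images.
- loading_station: Fixed grey loading station. Origin: at bench height under the seated carrier's handle; x = loading direction (to the robot's left, into the carrier), z up. In mm: flat deck for the sleeves, top 12 above the bench, x -350 to -98, y +-90. Beyond x = -98 a nest of blocks, tops 20 above the bench, holds the carrier's base with about 1 play, so it comes out straight up only.
- guide_entry (a point): Centre of the wide end of the funnel on the deck's top, at x = -150 mm of the station. Two fixed steel guide rails, 20 mm high, converge from 100 mm apart here to 44 mm apart 50 mm further along x, just before the carrier's mouth.
- carrier: Loose aluminium carrier, 0.26 kg, in the nest, axes as the station's. Origin: on its channel floor under the handle (11.6 mm above the bench when seated, flush with the deck). In mm: base x -97 to 71, y +-42, 7.6 thick; channel 47 wide between rails 20 high; open mouth at x = -97, end stop face at x = 63. Home, the three sleeves' centres are at about x = 42, 0, -42.
- carrier_handle (a point): Centre of the carrier's handle, 93 mm straight above the carrier's origin: a rounded black bar 12 mm thick (along the carrier's x), 18 mm high, 62 mm long (along its y) between two steel uprights 18 mm wide at y = +-33 mm. Take it from above, fingers closing along the carrier's x. The loaded carrier, about 0.8 kg, balances here when the row is home.
- pawl (a joint): Spring pawl at the carrier's mouth, +y side, 17 mm high: a 35 mm arm pivoted on an upright pin at x = -91, y = 31 mm of the carrier, slanting into the channel. 0 rad = sprung in (nose at x = -64, y = 8 mm); a passing sleeve swings it out to about 0.4 rad against a light spring (1 to 2 N); it snaps back to 0 behind the last sleeve once that one's centre is past x = -45 mm.
- sleeve_1: Plain steel sleeve (one of three alike), loose, standing upright on the deck; 42 mm diameter, 42 mm high, about 0.18 kg; origin at the centre of its underside, z axis up its bore.
- sleeve_2: Plain steel sleeve (one of three alike), loose, standing upright on the deck; 42 mm diameter, 42 mm high, about 0.18 kg; origin at the centre of its underside, z axis up its bore.
- sleeve_3: Plain steel sleeve (one of three alike), loose, standing upright on the deck; 42 mm diameter, 42 mm high, about 0.18 kg; origin at the centre of its underside, z axis up its bore.
- spanner_19: Bystander: 216 mm ring and open spanner lying near the bench's front edge; origin at its middle. Leave alone.
- bearing_a: Bystander: ball bearing, 52 mm diameter, 15 mm high, lying flat in front of the station; origin at the centre of its underside. Leave alone.
- circlip_pliers: Bystander: 201 mm circlip pliers with red handles, 56 mm wide, 11 mm high, lying behind the carrier; origin at the middle of the underside. Leave alone.
- caliper: Bystander: 210 mm sliding caliper lying at the front right; origin at its middle. Leave alone.
There are look-alikes about, which are no part of the job. What is shaped like the sleeve_2 but black or blue is not meant.

How it is judged:
On the way, in this order (a step that is already met when the one before it is completed fails the run):
1. all three sleeves stand upright in the carrier's channel, home behind the sprung-in pawl, with the carrier still seated in its nest (value of joint pawl below 0.15 rad and x of sleeve_1 in the frame of carrier between -0.05 and 0.05 m and y of sleeve_1 in the frame of carrier between -0.008 and 0.008 m and z of sleeve_1 in the frame of carrier between -0.004 and 0.004 m and angle between the z axis of each of sleeve_1, sleeve_2, sleeve_3 and the z axis of carrier, either way round below 0.1 rad and x of sleeve_2 in the frame of carrier between -0.05 and 0.05 m and y of sleeve_2 in the frame of carrier between -0.008 and 0.008 m and z of sleeve_2 in the frame of carrier between -0.004 and 0.004 m and x of sleeve_3 in the frame of carrier between -0.05 and 0.05 m and y of sleeve_3 in the frame of carrier between -0.008 and 0.008 m and z of sleeve_3 in the frame of carrier between -0.004 and 0.004 m and height (world z) of carrier below 0.018 m and angle between carrier's own z axis and vertical below 0.05 rad), for 0.2 s.
2. the loaded carrier is lifted out of the nest in the gripper (height (world z) of carrier above 0.06 m and contact force between carrier and the fingers above 2 N), for 0.1 s.
At the end, for the whole second after the job is handed in: Carrier held by the handle in the fingers, over 93 mm above its seat, clear of the station, level within 5 degrees, still (under 20 mm/s, 0.1 rad/s); three sleeves upright in it, home in the row (within 8 mm of where they belong), pawl sprung in (under 0.15 rad), sleeves untouched (value of joint pawl below 0.15 rad and x of sleeve_1 in the frame of carrier between -0.05 and 0.05 m and y of sleeve_1 in the frame of carrier between -0.008 and 0.008 m and z of sleeve_1 in the frame of carrier between -0.004 and 0.004 m and angle between the z axis of each of sleeve_1, sleeve_2, sleeve_3 and the z axis of carrier, either way round below 0.1 rad and x of sleeve_2 in the frame of carrier between -0.05 and 0.05 m and y of sleeve_2 in the frame of carrier between -0.008 and 0.008 m and z of sleeve_2 in the frame of carrier between -0.004 and 0.004 m and x of sleeve_3 in the frame of carrier between -0.05 and 0.05 m and y of sleeve_3 in the frame of carrier between -0.008 and 0.008 m and z of sleeve_3 in the frame of carrier between -0.004 and 0.004 m and height (world z) of carrier above 0.105 m and angle between carrier's own z axis and vertical below 0.087 rad and linear speed of carrier below 0.02 m/s and angular speed of carrier below 0.1 rad/s and contact force between carrier and the fingers above 2 N and contact force between carrier and loading_station below 0.05 N and contact force between each of sleeve_1, sleeve_2, sleeve_3 and the arm below 0.05 N); the arm keeps its last pose, push and grip.
It fails at once if a sleeve is picked up off the deck, or knocked over, instead of being pushed along standing (15 mm above the carrier's floor) (z of any of sleeve_1, sleeve_2, sleeve_3 in the frame of carrier above 0.015 m).
It fails at once if the spanner, bearing, pliers or caliper is shifted by more than 20 mm (distance of any of spanner_19, bearing_a, circlip_pliers, caliper from where it was at the start of the episode above 0.02 m).
It also fails if it takes over 72 s, if anything falls off the work surface, if the arm or the gripper's body presses on something with over 40 N, if the wrist force passes 120 N, or if a joint passes its speed limit or range.

### The arm

A 6-joint arm with a two-finger parallel gripper is mounted at the origin on a cart in front of the work surface, level with it; the furniture and walls round the work are solid. World frame = base frame: x ahead of the robot, y to its left, z up, the work surface at z = 0. Lengths are in m, angles in rad, forces in N, time in s.
With the tool pointing down it reaches from about 0.3 to 0.775 m from the base axis. Payload 14.6 kg.
Tool frame: the origin (TCP) lies midway between the tips of the shut fingers; the grasp point (between the pads) lies 19 mm behind it; z points along the fingers, y is the line along which they close (so a half turn about z gives the same grasp; the last joint's range is limited). The gripper opens to 94 mm and grips with 3 to 60 N. Pads are 16 mm wide; open, the fingers measure 119 mm over their backs; the gripper's body (75 mm by 177 mm) begins 78 mm behind the grasp point.
Start: joints at [-1.307, 0.3, 1.521, -0, 1.321, -0.067], TCP at [0.179, -0.52, 0.205] pointing down, gripper open.
Joint ranges: [-3.03, 3.03], [-0.79, 2.21], [0.23, 2.52], [-1.04, 4.18], [0, 3.07], [-2.55, 2.55]. Speed limits (rad/s): [2.22, 2.22, 2.57, 3.14, 3.14, 3.14].

### API

Orientations are given as [roll, pitch, yaw] about the fixed x, y, z axes, in that order (R = Rz(yaw) Ry(pitch) Rx(roll)).
In Python, from station import telemetry, optics, ctrl gives the robot as it stands.
- The arm moves only by the tool carry_out, never from a script. Its argument "plan" is a list that holds one entry, the list of rows, each a list of 7 numbers: the shift along the tool's x, y, z in mm, then the turn, a rotation vector about the tool's x, y, z in rad, then the finger opening in mm, from 0 to 94. A call has 1 to 20 rows; each row shifts and turns the commanded pose from where the row before left it, along the tool's axes as they then stand; what a row does not reach is not made up. A row lasts 1/12 s, in which the tool goes at most 41.7 mm and 7.16 degrees, less where a joint would pass 70% of its speed; a pose out of reach is approached as far as the arm can. A call with a gripper value outside its range is refused whole. The fingers move at their own pace and stop on an object; "squeeze" is the grip in N (left out, the last holds). Time passes only in rows, so rows that do not move let the fingers close. It gives the time, the measured TCP pose, the force, the opening and the grip force at its end, in the units of the state.
- telemetry.get_obs(): the state, without advancing time (a new reading comes with each control period).
- optics.camera(name): name is "side" or "top"; returns a dict with "pixels" (400x640x3 uint8, red, green, blue), "intrinsics" (3x3 intrinsics, pixels), "origin" and "rotation" of the camera in the world. Camera axes: x right, y down, z forward; pixel columns grow to the right and rows downward; lengths in m; the calibration is good to about 2 mm. A picture is of the moment at which its call begins. There is no depth.
- ctrl.hand_in(): hands the job in; it is judged then, once.
The state is a dict: "time_s": time; "qpos": joint angles; "joint_vel": joint speeds; "tau": joint torques, N m; "ee_pos": TCP position; "eef_rot": TCP orientation; "force": force on the tool from outside, world axes, zero at the start; "moment": the same for the moment, N m; "grip_width": finger opening in m; "grip_force": force on a finger pad.
Only numpy, scipy, OpenCV 4.12 (cv2) and the standard library are available. Lean on these libraries where they do the work, as an engineer would, in place of code of your own. Each camera call takes 0.05 s, during which the arm holds its last target. There are 200 camera calls.

## Working session

There is one attempt and no reset: what is moved stays moved. The work goes in short steps, Python scripts to look and compute and a tool call to move; the robot and the scene stay as the last step left them, time stands still between calls to the robot, and variables do not carry over. Pictures are saved under pics/ and viewed, at most 12 in all, crops included, and the job is handed in when it is done.

Besides the shell and the picture viewer there is one more tool, called after "Emit:" as name(argument=value, ...), one argument or row to a line, values as JSON. carry_out: Moves the arm, as the interface text tells. Its arguments: {"type":"object","properties":{"plan":{"type":"array","items":{"type":"array","items":{"type":"array","items":{"type":"number"}}}},"squeeze":{"type":"number"}},"required":["plan"]}

```bash
mkdir -p pics; cat > h.py <<'E'
import numpy as np,cv2
from station import telemetry,optics,ctrl
def snap(n,f):
    c=optics.camera(n);cv2.imwrite('pics/'+f+'.png',c['pixels'][:,:,::-1].copy())
    np.savez('pics/'+f+'.npz',K=c['intrinsics'],o=c['origin'],R=c['rotation']);return c
def ray(f,u,v,z):
    d=np.load('pics/'+f+'.npz');r=d['R']@np.linalg.solve(d['K'],[u,v,1.]);o=d['o'];return o+r*(z-o[2])/r[2]
def proj(f,p):
    d=np.load('pics/'+f+'.npz');q=d['K']@(d['R'].T@(np.array(p)-d['o']));return q[:2]/q[2]
def crop(f,x0,y0,x1,y1,s,out):
    cv2.imwrite('pics/'+out+'.png',cv2.resize(cv2.imread('pics/'+f+'.png')[y0:y1,x0:x1],None,fx=s,fy=s,interpolation=cv2.INTER_CUBIC))
E
python3 - <<'E'
from h import *
for n in('top','side'):
    c=snap(n,n+'0');print(c['origin'],c['rotation'].round(3).tolist(),c['intrinsics'][0,0])
print(telemetry.get_obs())
E
```

```text
[ 0.47304191 -0.02893609  1.20893308] [-3.086, 0.012, -1.598] 410.07115770787846
[ 0.43106144 -0.88741024  0.56434681] [-2.053, 0.015, -0.131] 372.73201053294633
{'time_s': 0.1, 'qpos': array([-1.30661357e+00,  3.00403213e-01,  1.52151909e+00,  2.04569499e-06,
        1.32073132e+00, -6.66120556e-02]), 'joint_vel': array([ 0.00025566, -0.00227477, -0.00344596, -0.00031668, -0.00035196,
       -0.00084839]), 'tau': array([ 1.27178137e-03, -5.32642829e+01, -3.53284121e+01,  7.09299138e-02,
        2.34895886e-02, -7.60840112e-05]), 'ee_pos': array([ 0.17856466, -0.51994794,  0.2049498 ]), 'eef_rot': array([-3.14053418e+00, -7.25977543e-05,  3.30794262e-01]), 'force': array([-0.42030369,  0.06756043,  0.93386935]), 'moment': array([ 0.01486987, -0.06946762, -0.02837335]), 'grip_force': 0.0, 'grip_width': 0.09366745467684665}
```

View pics/top0.png

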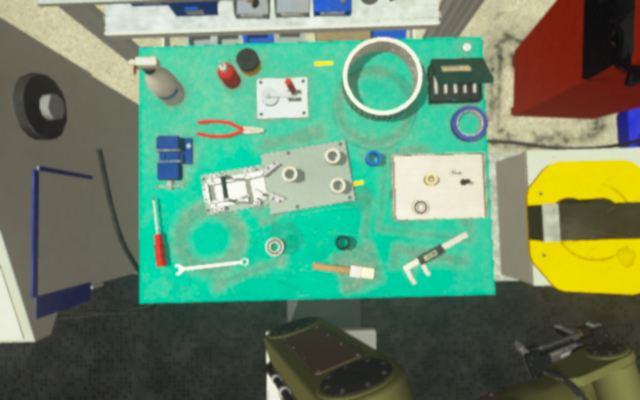

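View pics/side0.png

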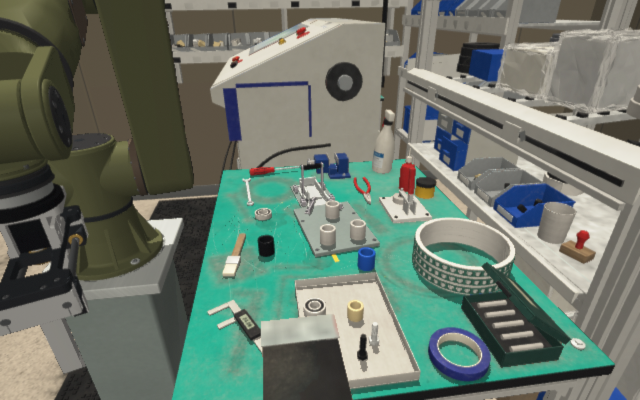

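The top view shows three grey sleeves on the deck at about (290,174), (333,156) and (339,185). The look-alikes are blue at (375,158) and black at (345,242), both off the deck, so the grey ones are the sleeves. The carrier is at (235,188). I'll confirm this in an enlarged crop.

```bash
cat >> h.py <<'E'
from scipy.spatial.transform import Rotation as Ro
def snap(n,f):
    c=optics.camera(n);cv2.imwrite('pics/'+f+'.png',c['pixels'][:,:,::-1].copy())
    np.savez('pics/'+f+'.npz',K=c['intrinsics'],o=c['origin'],R=Ro.from_euler('xyz',c['rotation']).as_matrix());return c
E
python3 - <<'E'
from h import *
snap('top','t1');crop('t1',190,125,390,265,4,'t1c')
print(ray('t1',290,174,0.05))
E
```

```text
[0.60260804 0.07177302 0.05      ]
```

View pics/t1c.png

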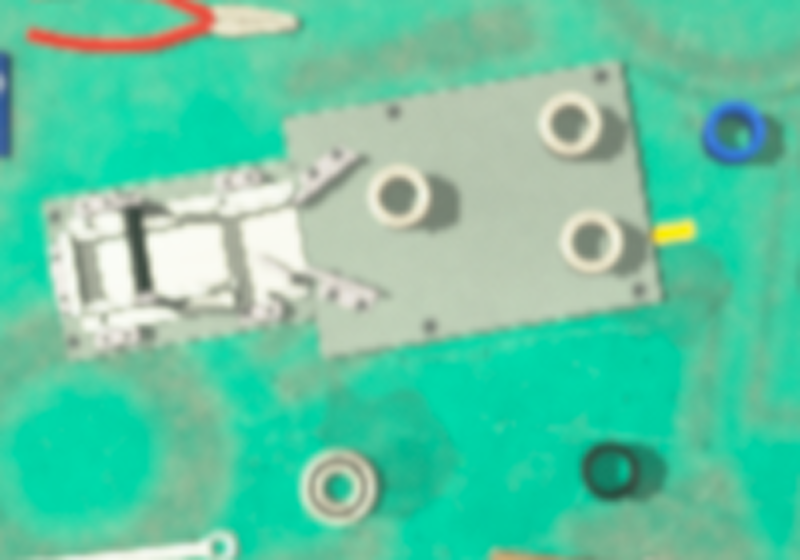

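The crop confirms three grey sleeves standing on the deck at crop (400,196), (570,124) and (592,242). The blue ring at (735,132) and the black one at (610,470) are off the deck and not meant. Next I'll fit the station from the deck corners.

```bash
cat >> h.py <<'E'
def cr(x,y,z,f='t1',x0=190,y0=125,s=4): return ray(f,x0+(x+.5)/s-.5,y0+(y+.5)/s-.5,z)
E
python3 - <<'E'
from h import *
P=np.array([cr(*p,0.012)[:2] for p in[(287,122),(622,62),(662,298),(325,357)]])
S=np.array([(-98,-90),(-350,-90),(-350,90),(-98,90)])/1e3
a=S-S.mean(0);b=P-P.mean(0)
yaw=np.arctan2((a[:,0]*b[:,1]-a[:,1]*b[:,0]).sum(),(a*b).sum())
R=np.array([[np.cos(yaw),-np.sin(yaw)],[np.sin(yaw),np.cos(yaw)]]);t=P.mean(0)-R@S.mean(0)
print('yaw',yaw,'t',t,'res mm',((S@R.T+t-P)*1e3).round(1).tolist())
np.savez('st.npz',R=R,t=t,yaw=yaw)
for n,p in dict(A=(400,196),B=(592,242),C=(570,124)).items():
    w=cr(*p,0.054)[:2];print(n,w.round(4),'station',((w-t)@R*1e3).round(1))
h=cr(137,250,.114)[:2];print('handle top',((h-t)@R*1e3).round(1))
o=telemetry.get_obs();print(o['time_s'])
M=Ro.from_euler('xyz',o['eef_rot']).as_matrix();print(M.round(3))
E
```

```text
yaw 1.7155056806090305 t [0.56438946 0.24384112] res mm [[2.5, 1.7], [1.5, 0.0], [-2.0, -2.0], [-2.0, 0.3]]
A [0.6033 0.0725] station [-175.2  -13.7]
B [ 0.5668 -0.0624] station [-303.4   41.8]
C [ 0.6511 -0.0493] station [-302.6  -43.5]
handle top [ 0.8 -0.8]
0.15
[[ 0.946  0.325 -0.   ]
 [ 0.325 -0.946  0.001]
 [ 0.    -0.001 -1.   ]]
```

Emit:
carry_out(
  plan=[
    [[0, 0, 0, 0, 0, -0.1154, 26], [0, 0, 0, 0, 0, -0.1154, 26], [0, 0, 0, 0, 0, -0.1154, 26], [0, 0, 0, 0, 0, -0.1154, 26], [0, 0, 0, 0, 0, -0.1154, 26], [0, 0, 0, 0, 0, -0.1154, 26], [0, 0, 0, 0, 0, -0.1154, 26], [0, 0, 0, 0, 0, -0.1154, 26], [0, 0, 0, 0, 0, -0.1154, 26], [0, 0, 0, 0, 0, -0.1154, 26], [0, 0, 0, 0, 0, -0.1154, 26], [0, 0, 0, 0, 0, -0.1154, 26], [20, 21, 0, 0, 0, 0, 26], [20, 21, 0, 0, 0, 0, 26], [20, 21, 0, 0, 0, 0, 26], [20, 21, 0, 0, 0, 0, 26], [20, 21, 0, 0, 0, 0, 26], [20, 21, 0, 0, 0, 0, 26], [20, 21, 0, 0, 0, 0, 26], [20, 21, 0, 0, 0, 0, 26]],
  ],
  squeeze=20,
)

```text
time_s: 1.82
ee_pos: [0.3224, -0.3363, 0.2053]
eef_rot: [-3.141, -0.0, 1.715]
force: [-0.4, -0.7, -0.3]
grip_width: 0.0261
grip_force: 0.0
```

Emit:
carry_out(
  plan=[
    [[20, 21, 0, 0, 0, 0, 26], [20, 21, 0, 0, 0, 0, 26], [20, 21, 0, 0, 0, 0, 26], [20, 21, 0, 0, 0, 0, 26], [20, 21, 0, 0, 0, 0, 26], [20, 21, 0, 0, 0, 0, 26], [20, 21, 0, 0, 0, 0, 26], [20, 21, 0, 0, 0, 0, 26], [20, 21, 0, 0, 0, 0, 26], [20, 21, 0, 0, 0, 0, 26], [20, 21, 0, 0, 0, 0, 26], [20, 21, 0, 0, 0, 0, 26], [20, 21, 0, 0, 0, 0, 26], [20, 21, 0, 0, 0, 0, 26], [20, 21, 0, 0, 0, 0, 26], [20, 21, 0, 0, 0, 0, 26], [0, 0, 0, 0, 0, 0, 26], [0, 0, 0, 0, 0, 0, 26]],
  ],
)

```text
time_s: 3.32
ee_pos: [0.6082, 0.0285, 0.2046]
eef_rot: [-3.14, -0.0, 1.717]
force: [-0.5, -0.6, -0.2]
grip_width: 0.0267
grip_force: 0.0
```

```bash
cat >> h.py <<'E'
def where(dz=0):
    o=telemetry.get_obs();s=np.load('st.npz');w=o['ee_pos']
    print('t %.2f'%o['time_s'],'station TCP',((w[:2]-s['t'])@s['R']*1e3).round(1),'z',(w[2]*1e3).round(1),'rot',o['eef_rot'].round(4),'yawerr',round(o['eef_rot'][2]-float(s['yaw']),4),'F',o['force'].round(1),'w',o['grip_width'].round(4),'q6',o['qpos'][[0,5]].round(2))
E
python3 -c "
from h import *
where()"
```

```text
Traceback (most recent call last):
  File "h.py", line 19, in where
    print('t %.2f'%o['time_s'],'station TCP',((w[:2]-s['t'])@s['R']*1e3).round(1),'z',(w[2]*1e3).round(1),'rot',o['eef_rot'].round(4),'yawerr',round(o['eef_rot'][2]-float(s['yaw']),4),'F',o['force'].round(1),'w',o['grip_width'].round(4),'q6',o['qpos'][[0,5]].round(2))
                                                                                                                                                                                                                    ^^^^^^^^^^^^^^^^^^^^^
AttributeError: 'float' object has no attribute 'round'
```

Emit:
carry_out(
  plan=[
    [[0, 0, 28, 0, 0, 0, 26], [0, 0, 28, 0, 0, 0, 26], [0, 0, 28, 0, 0, 0, 26], [0, 0, 28, 0, 0, 0, 26], [0, 0, 28, 0, 0, 0, 26], [0, 0, 27, 0, 0, 0, 26], [0, 0, 0, 0, 0, 0, 26], [7, 0, 0, 0, 0, 0, 26], [7, 0, 0, 0, 0, 0, 26], [7, 0, 0, 0, 0, 0, 26], [7, -1.5, 0, 0, 0, 0, 26], [7, -1.5, 0, 0, 0, 0, 26], [7, -1.5, 0, 0, 0, 0, 26], [7, -1.5, 0, 0, 0, 0, 26], [7, -1.5, 0, 0, 0, 0, 26], [7, -1.5, 0, 0, 0, 0, 26], [7, -1.5, 0, 0, 0, 0, 26], [7, -1.5, 0, 0, 0, 0, 26], [0, 0, 0, 0, 0, 0, 26]],
  ],
)

```text
time_s: 4.9
ee_pos: [0.5845, 0.1033, 0.0383]
eef_rot: [-3.141, -0.0, 1.717]
force: [0.2, -0.2, 0.3]
grip_width: 0.026
grip_force: 0.0
```

```bash
sed -i "s/o\['grip_width'\].round(4)/round(o['grip_width'],4)/" h.py; python3 -c "
from h import *
where(); snap('side','s2'); crop('s2',240,150,400,270,5,'s2c')"
```

```text
t 4.90 station TCP [-142.     0.4] z 38.3 rot [-3.1411e+00 -3.0000e-04  1.7166e+00] yawerr 0.0011 F [ 0.2 -0.2  0.3] w 0.026 q6 [ 0.11 -0.03]
```

View pics/s2c.png

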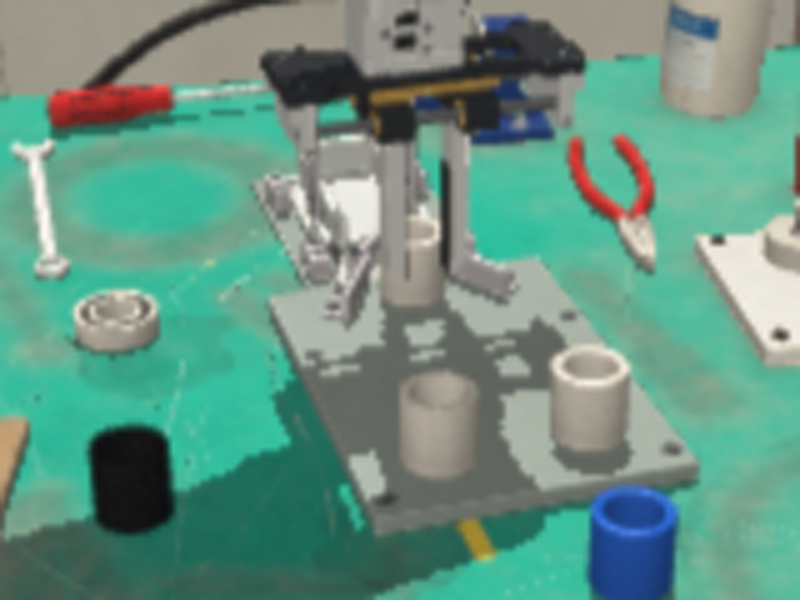

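The sleeve stands upright in the cradle at crop (415,265), going into the funnel. B at (437,420) and C at (590,395) have not moved. Continuing straight ahead.

Emit:
carry_out(
  plan=[
    [[6.5, 0, 0, 0, 0, 0, 26], [6.5, 0, 0, 0, 0, 0, 26], [6.5, 0, 0, 0, 0, 0, 26], [6.5, 0, 0, 0, 0, 0, 26], [6.5, 0, 0, 0, 0, 0, 26], [6.5, 0, 0, 0, 0, 0, 26], [6.5, 0, 0, 0, 0, 0, 26], [6.5, 0, 0, 0, 0, 0, 26], [6.5, 0, 0, 0, 0, 0, 26], [6.5, 0, 0, 0, 0, 0, 26], [6.5, 0, 0, 0, 0, 0, 26], [6.5, 0, 0, 0, 0, 0, 26], [0, 0, 0, 0, 0, 0, 26]],
  ],
)

```text
time_s: 6.03
ee_pos: [0.5733, 0.1806, 0.0383]
eef_rot: [-3.141, -0.0, 1.717]
force: [-1.0, 0.2, -0.3]
grip_width: 0.0258
grip_force: 0.0
```

```bash
python3 -c "
from h import *
where()"
```

```text
t 6.03 station TCP [-63.9   0.3] z 38.3 rot [-3.1409e+00 -4.0000e-04  1.7166e+00] yawerr 0.0011 F [-1.   0.2 -0.3] w 0.0258 q6 [0.24 0.1 ]
```

Emit:
carry_out(
  plan=[
    [[-10, 0, 0, 0, 0, 0, 26], [-10, 0, 0, 0, 0, 0, 26], [0, 0, -23, 0, 0, 0, 26], [0, 0, -23, 0, 0, 0, 26], [-26.5, -4.1, 0, 0, 0, 0, 26], [-26.5, -4.1, 0, 0, 0, 0, 26], [-26.5, -4.1, 0, 0, 0, 0, 26], [-26.5, -4.1, 0, 0, 0, 0, 26], [-26.5, -4.1, 0, 0, 0, 0, 26], [-26.5, -4.1, 0, 0, 0, 0, 26], [-26.5, -4.1, 0, 0, 0, 0, 26], [-26.5, -4.1, 0, 0, 0, 0, 26], [-26.5, -4.1, 0, 0, 0, 0, 26], [-26.5, -4.1, 0, 0, 0, 0, 26], [0, 0, 0, 0, 0, 0, 26], [0, 0, 23, 0, 0, 0, 26], [0, 0, 23, 0, 0, 0, 26], [0, 0, 0, 0, 0, 0, 26]],
  ],
)

```text
time_s: 7.53
ee_pos: [0.5719, -0.109, 0.0345]
eef_rot: [-3.136, -0.003, 1.714]
force: [-0.3, -0.1, -0.5]
grip_width: 0.0261
grip_force: 0.0
```

```bash
python3 -c "
from h import *
where();snap('top','t3');crop('t3',190,125,390,265,4,'t3c')"
```

```text
t 7.53 station TCP [-350.3   43.5] z 34.5 rot [-3.1357e+00 -2.5000e-03  1.7145e+00] yawerr -0.0011 F [-0.3 -0.1 -0.5] w 0.0261 q6 [-0.25 -0.4 ]
```

View pics/t3c.png

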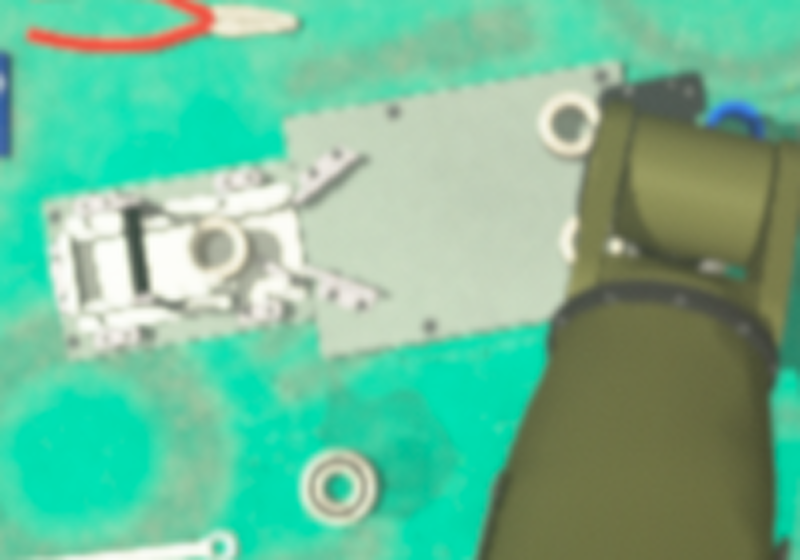

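Sleeve A is in the channel at crop (217,248), upright and past the pawl. B is just visible next to the gripper at (570,240), C is at (570,124), and neither has moved. Now pushing B.

Emit:
carry_out(
  plan=[
    [[0, 0, -3, 0, 0, 0, 26], [7, 0, 0, 0, 0, 0, 26], [7, 0, 0, 0, 0, 0, 26], [7, 0, 0, 0, 0, 0, 26], [7, 0, 0, 0, 0, 0, 26], [7, 2.7, 0, 0, 0, 0, 26], [7, 2.7, 0, 0, 0, 0, 26], [7, 2.7, 0, 0, 0, 0, 26], [7, 2.7, 0, 0, 0, 0, 26], [7, 2.7, 0, 0, 0, 0, 26], [7, 2.7, 0, 0, 0, 0, 26], [7, 2.7, 0, 0, 0, 0, 26], [7, 2.7, 0, 0, 0, 0, 26], [7, 2.7, 0, 0, 0, 0, 26], [7, 2.7, 0, 0, 0, 0, 26], [7, 2.7, 0, 0, 0, 0, 26], [7, 2.7, 0, 0, 0, 0, 26], [7, 2.7, 0, 0, 0, 0, 26], [7, 2.7, 0, 0, 0, 0, 26], [0, 0, 0, 0, 0, 0, 26]],
  ],
)

```text
time_s: 9.25
ee_pos: [0.5938, 0.0228, 0.0414]
eef_rot: [3.142, -0.0, 1.717]
force: [-0.5, 0.3, 0.4]
grip_width: 0.0262
grip_force: 0.0
```

```bash
python3 -c "
from h import *
where()
for u in [(217,248)]:
    s=np.load('st.npz');print((cr(*u,.0536)[:2]-s['t'])@s['R']*1e3)"
```

```text
t 9.25 station TCP [-223.     2.7] z 41.4 rot [ 3.1415e+00 -3.0000e-04  1.7166e+00] yawerr 0.0011 F [-0.5  0.3  0.4] w 0.0262 q6 [-0.02 -0.17]
[-41.23292982   0.35354636]
```

Emit:
carry_out(
  plan=[
    [[7, 1, 1, 0, 0, 0, 26], [7, 1, 1, 0, 0, 0, 26], [7, 0.5, 1, 0, 0, 0, 26], [7, 0, 0, 0, 0, 0, 26], [7, 0, 0, 0, 0, 0, 26], [7, 0, 0, 0, 0, 0, 26], [7, 0, 0, 0, 0, 0, 26], [7, 0, 0, 0, 0, 0, 26], [7, 0, 0, 0, 0, 0, 26], [7, 0, 0, 0, 0, 0, 26], [7, 0, 0, 0, 0, 0, 26], [7, 0, 0, 0, 0, 0, 26], [7, 0, 0, 0, 0, 0, 26], [7, 0, 0, 0, 0, 0, 26], [7, 0, 0, 0, 0, 0, 26], [7, 0, 0, 0, 0, 0, 26], [0, 0, 0, 0, 0, 0, 26]],
  ],
)

```text
time_s: 10.67
ee_pos: [0.5797, 0.1338, 0.0384]
eef_rot: [3.142, -0.0, 1.716]
force: [0.6, -0.7, -0.3]
grip_width: 0.0261
grip_force: 0.8
```

```bash
python3 -c "
from h import *
where(); snap('side','s4'); crop('s4',240,140,400,260,4,'s4c')"
```

```text
t 10.67 station TCP [-111.1    0.7] z 38.4 rot [ 3.1416e+00 -2.0000e-04  1.7165e+00] yawerr 0.001 F [ 0.6 -0.7 -0.3] w 0.0261 q6 [0.17 0.02]
```

View pics/s4c.png

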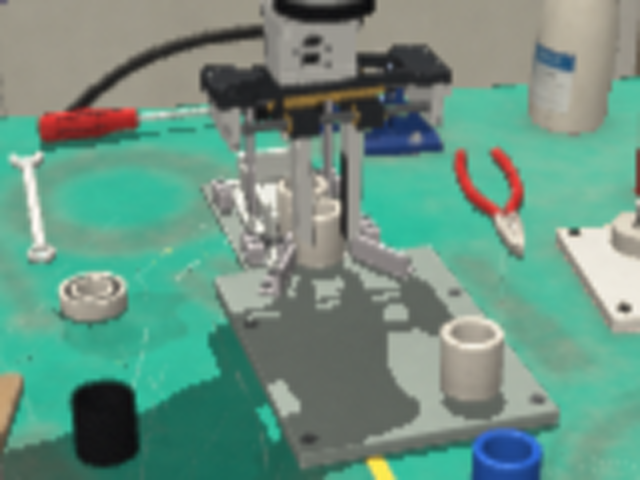

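B stands at crop (320,230) at the narrow end of the funnel, with A ahead of it at (298,195). C at (472,358) has not moved. I'll push B home, then go behind C.

Emit:
carry_out(
  plan=[
    [[6, 0, 0, 0, 0, 0, 26], [6, 0, 0, 0, 0, 0, 26], [6, 0, 0, 0, 0, 0, 26], [6, 0, 0, 0, 0, 0, 26], [6, 0, 0, 0, 0, 0, 26], [6, 0, 0, 0, 0, 0, 26], [6, 0, 0, 0, 0, 0, 26], [6, 0, 0, 0, 0, 0, 26], [0, 0, 0, 0, 0, 0, 26]],
  ],
)

```text
time_s: 11.47
ee_pos: [0.5725, 0.1814, 0.0382]
eef_rot: [-3.141, -0.001, 1.717]
force: [0.2, 1.1, 0.2]
grip_width: 0.0266
grip_force: 0.2
```

Emit:
carry_out(
  plan=[
    [[-10, 0, 0, 0, 0, 0, 26], [-10, 0, 0, 0, 0, 0, 26], [0, 0, -23, 0, 0, 0, 26], [0, 0, -23, 0, 0, 0, 26], [-26.5, 4.4, 0, 0, 0, 0, 26], [-26.5, 4.4, 0, 0, 0, 0, 26], [-26.5, 4.4, 0, 0, 0, 0, 26], [-26.5, 4.4, 0, 0, 0, 0, 26], [-26.5, 4.4, 0, 0, 0, 0, 26], [-26.5, 4.4, 0, 0, 0, 0, 26], [-26.5, 4.4, 0, 0, 0, 0, 26], [-26.5, 4.4, 0, 0, 0, 0, 26], [-26.5, 4.4, 0, 0, 0, 0, 26], [-26.5, 4.4, 0, 0, 0, 0, 26], [0, 0, 0, 0, 0, 0, 26], [0, 0, 0, 0, 0, 0, 26]],
  ],
)

```text
time_s: 12.8
ee_pos: [0.6572, -0.0978, 0.0839]
eef_rot: [-3.141, -0.0, 1.713]
force: [-0.1, -0.0, -0.2]
grip_width: 0.0256
grip_force: 0.0
```

```bash
python3 -c "
from h import *
where(); snap('top','t5'); crop('t5',190,125,390,265,4,'t5c')"
```

```text
t 12.80 station TCP [-351.4  -42.5] z 83.9 rot [-3.1408e+00 -4.0000e-04  1.7128e+00] yawerr -0.0028 F [-0.1 -0.  -0.2] w 0.0256 q6 [-0.2  -0.34]
```

View pics/t5c.png

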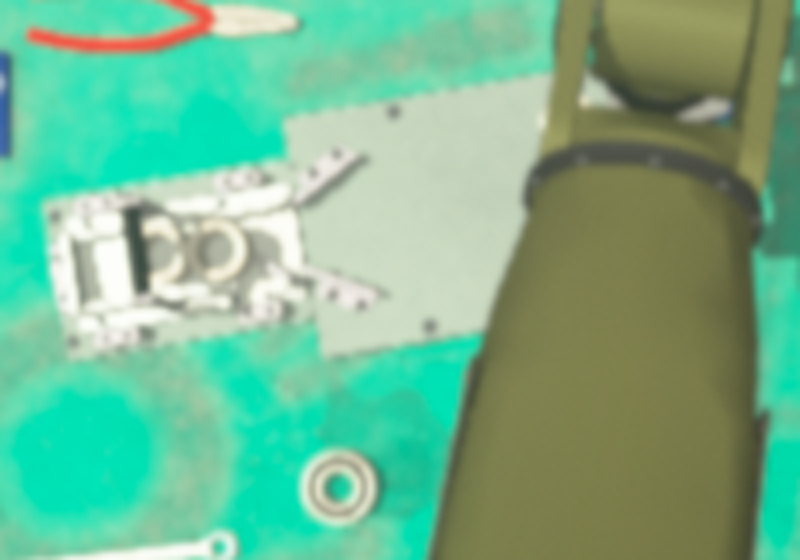

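A is at crop (165,250) and B at (220,250), both in the channel. Now pushing C.

Emit:
carry_out(
  plan=[
    [[0, 0, 23, 0, 0, 0, 26], [0, 0, 22, 0, 0, 0, 26], [0, 0, 0, 0, 0, 0, 26], [7, 0, 0, 0, 0, 0, 26], [7, 0, 0, 0, 0, 0, 26], [7, 0, 0, 0, 0, 0, 26], [7, 0, 0, 0, 0, 0, 26], [7, -2.7, 0, 0, 0, 0, 26], [7, -2.7, 0, 0, 0, 0, 26], [7, -2.7, 0, 0, 0, 0, 26], [7, -2.7, 0, 0, 0, 0, 26], [7, -2.7, 0, 0, 0, 0, 26], [7, -2.7, 0, 0, 0, 0, 26], [7, -2.7, 0, 0, 0, 0, 26], [7, -2.7, 0, 0, 0, 0, 26], [7, -2.7, 0, 0, 0, 0, 26], [7, -2.7, 0, 0, 0, 0, 26], [7, -2.7, 0, 0, 0, 0, 26], [7, -2.7, 0, 0, 0, 0, 26], [0, 0, 0, 0, 0, 0, 26]],
  ],
)

```text
time_s: 14.52
ee_pos: [0.6087, 0.0119, 0.0393]
eef_rot: [-3.141, -0.0, 1.717]
force: [0.5, 0.7, 0.6]
grip_width: 0.0258
grip_force: 0.0
```

```bash
python3 -c "
from h import *
where()"
```

```text
t 14.52 station TCP [-235.9  -10.4] z 39.3 rot [-3.1409e+00 -4.0000e-04  1.7166e+00] yawerr 0.001 F [0.5 0.7 0.6] w 0.0258 q6 [-0.04 -0.19]
```

From -236 I need to reach about -111: 18 rows of 7.

Emit:
carry_out(
  plan=[
    [[7, -2, 0, 0, 0, 0, 26], [7, -2, 0, 0, 0, 0, 26], [7, -2, 0, 0, 0, 0, 26], [7, -2, 0, 0, 0, 0, 26], [7, -1.5, 0, 0, 0, 0, 26], [7, -1, 0, 0, 0, 0, 26], [7, 0, 0, 0, 0, 0, 26], [7, 0, 0, 0, 0, 0, 26], [7, 0, 0, 0, 0, 0, 26], [7, 0, 0, 0, 0, 0, 26], [7, 0, 0, 0, 0, 0, 26], [7, 0, 0, 0, 0, 0, 26], [7, 0, 0, 0, 0, 0, 26], [7, 0, 0, 0, 0, 0, 26], [7, 0, 0, 0, 0, 0, 26], [7, 0, 0, 0, 0, 0, 26], [7, 0, 0, 0, 0, 0, 26], [7, 0, 0, 0, 0, 0, 26], [0, 0, 0, 0, 0, 0, 26]],
  ],
)

```text
time_s: 16.1
ee_pos: [0.5807, 0.135, 0.0394]
eef_rot: [3.142, -0.0, 1.717]
force: [-0.0, -0.2, -1.0]
grip_width: 0.026
grip_force: 0.4
```

Emit:
carry_out(
  plan=[
    [[6, 0, 0, 0, 0, 0, 26], [6, 0, 0, 0, 0, 0, 26], [6, 0, 0, 0, 0, 0, 26], [6, 0, 0, 0, 0, 0, 26], [5, 0, 0, 0, 0, 0, 26], [4, 0, 0, 0, 0, 0, 26], [4, 0, 0, 0, 0, 0, 26], [4, 0, 0, 0, 0, 0, 26], [3, 0, 0, 0, 0, 0, 26], [0, 0, 0, 0, 0, 0, 26]],
  ],
)

```text
time_s: 16.93
ee_pos: [0.5746, 0.1779, 0.0396]
eef_rot: [3.141, -0.0, 1.716]
force: [2.6, -1.3, 0.4]
grip_width: 0.0261
grip_force: 1.2
```

```bash
python3 -c "
from h import *
where()"
```

```text
t 16.93 station TCP [-66.7  -0.6] z 39.6 rot [ 3.1411e+00 -4.0000e-04  1.7159e+00] yawerr 0.0004 F [ 2.6 -1.3  0.4] w 0.0261 q6 [0.24 0.09]
```

Emit:
carry_out(
  plan=[
    [[1, 0, 0, 0, 0, 0, 26], [1, 0, 0, 0, 0, 0, 26], [0, 0, 0, 0, 0, 0, 26]],
  ],
)

```text
time_s: 17.18
ee_pos: [0.5744, 0.1793, 0.0395]
eef_rot: [3.141, -0.0, 1.715]
force: [3.8, -2.3, 1.1]
grip_width: 0.0259
grip_force: 2.1
```

Emit:
carry_out(
  plan=[
    [[1, 0, 0, 0, 0, 0, 26], [0, 0, 0, 0, 0, 0, 26]],
  ],
)

```text
time_s: 17.35
ee_pos: [0.5742, 0.1802, 0.0395]
eef_rot: [3.141, -0.0, 1.715]
force: [4.0, -2.0, 1.8]
grip_width: 0.0264
grip_force: 2.4
```

```bash
python3 -c "
from h import *
where()"
```

```text
t 17.35 station TCP [-64.3  -0.5] z 39.5 rot [ 3.1413 -0.      1.7155] yawerr -0.0 F [ 4.  -2.   1.8] w 0.0264 q6 [0.24 0.1 ]
```

Emit:
carry_out(
  plan=[
    [[1, 0, 0, 0, 0, 0, 26], [0, 0, 0, 0, 0, 0, 26]],
  ],
)

```text
time_s: 17.52
ee_pos: [0.5738, 0.1812, 0.0394]
eef_rot: [-3.141, 0.0, 1.716]
force: [2.4, -3.1, 1.0]
grip_width: 0.0261
grip_force: 2.1
```

Emit:
carry_out(
  plan=[
    [[1, 0, 0, 0, 0, 0, 26], [0, 0, 0, 0, 0, 0, 26]],
  ],
)

```text
time_s: 17.68
ee_pos: [0.5736, 0.1822, 0.0394]
eef_rot: [-3.141, 0.0, 1.716]
force: [2.2, -3.7, 1.6]
grip_width: 0.0258
grip_force: 2.0
```

```bash
python3 -c "
from h import *
where()"
```

```text
t 17.68 station TCP [-62.3  -0.2] z 39.4 rot [-3.1411e+00  1.0000e-04  1.7156e+00] yawerr 0.0001 F [ 2.2 -3.7  1.6] w 0.0258 q6 [0.25 0.1 ]
```

Emit:
carry_out(
  plan=[
    [[1, 0, 0, 0, 0, 0, 26], [0, 0, 0, 0, 0, 0, 26]],
  ],
)

```text
time_s: 17.85
ee_pos: [0.5735, 0.1833, 0.0393]
eef_rot: [-3.141, -0.0, 1.716]
force: [1.3, -4.3, 1.3]
grip_width: 0.0263
grip_force: 1.8
```

Emit:
carry_out(
  plan=[
    [[1, 0, 0, 0, 0, 0, 26], [0, 0, 0, 0, 0, 0, 26]],
  ],
)

```text
time_s: 18.02
ee_pos: [0.5734, 0.1843, 0.0393]
eef_rot: [-3.141, -0.0, 1.716]
force: [2.1, -3.3, 0.8]
grip_width: 0.0262
grip_force: 1.7
```

```bash
python3 -c "
from h import *
where(); snap('side','s6'); crop('s6',260,140,380,230,6,'s6c')"
```

```text
t 18.02 station TCP [-60.2  -0.3] z 39.3 rot [-3.1412 -0.      1.7157] yawerr 0.0002 F [ 2.1 -3.3  0.8] w 0.0262 q6 [0.25 0.11]
```

View pics/s6c.png

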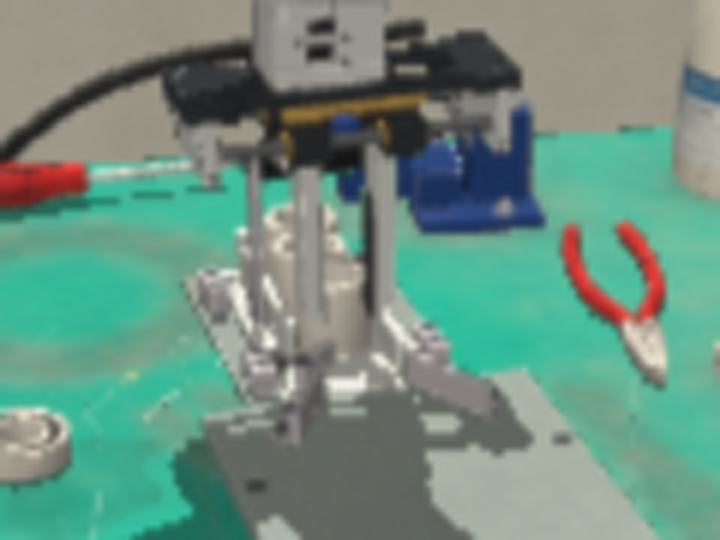

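The three sleeves stand upright in file at crop (300,215), (305,245) and (335,290). The force hasn't risen at the stop yet, so I'll keep pushing gently.

Emit:
carry_out(
  plan=[
    [[1, 0, 0, 0, 0, 0, 26], [0, 0, 0, 0, 0, 0, 26]],
  ],
)

```text
time_s: 18.23
ee_pos: [0.5732, 0.1853, 0.0394]
eef_rot: [-3.141, -0.0, 1.716]
force: [-0.1, -2.4, 1.1]
grip_width: 0.0263
grip_force: 1.6
```

Emit:
carry_out(
  plan=[
    [[1, 0, 0, 0, 0, 0, 26], [0, 0, 0, 0, 0, 0, 26]],
  ],
)

```text
time_s: 18.4
ee_pos: [0.5732, 0.1859, 0.0394]
eef_rot: [-3.141, 0.001, 1.716]
force: [1.0, -6.2, 1.4]
grip_width: 0.026
grip_force: 2.8
```

Emit:
carry_out(
  plan=[
    [[1, 0, 0, 0, 0, 0, 26], [0, 0, 0, 0, 0, 0, 26], [0, 0, 0, 0, 0, 0, 26]],
  ],
)

```text
time_s: 18.65
ee_pos: [0.5732, 0.1863, 0.0394]
eef_rot: [-3.141, 0.001, 1.715]
force: [1.4, -8.7, 1.3]
grip_width: 0.0258
grip_force: 4.4
```

```bash
python3 -c "
from h import *
where()"
```

```text
t 18.65 station TCP [-58.2  -0.4] z 39.4 rot [-3.1413e+00  1.3000e-03  1.7155e+00] yawerr -0.0 F [ 1.4 -8.7  1.3] w 0.0258 q6 [0.25 0.11]
```

The row is at the stop: the force rose to 8.7 N while the tool stood still. I'll back off, rise, and check the pawl and the row.

Emit:
carry_out(
  plan=[
    [[-10, 0, 0, 0, 0, 0, 26], [-10, 0, 0, 0, 0, 0, 26], [-10, 0, -20, 0, 0, 0, 26], [-15, 0, -25, 0, 0, 0, 26], [-20, 0, -25, 0, 0, 0, 26], [-20, 0, -25, 0, 0, 0, 26], [-20, 0, -25, 0, 0, 0, 26], [-20, 0, -5, 0, 0, 0, 26], [-20, 0, 0, 0, 0, 0, 26], [-20, 0, 0, 0, 0, 0, 26], [-20, 0, 0, 0, 0, 0, 50], [0, 0, 0, 0, 0, 0, 50]],
  ],
)

```text
time_s: 19.65
ee_pos: [0.5999, 0.0008, 0.1643]
eef_rot: [-3.141, -0.0, 1.713]
force: [0.8, 0.0, -0.2]
grip_width: 0.0357
grip_force: 0.0
```

```bash
python3 -c "
from h import *
where(); snap('top','t7'); crop('t7',195,160,285,220,8,'t7c')"
```

```text
t 19.65 station TCP [-2.456e+02 -1.000e-01] z 164.3 rot [-3.1414e+00 -1.0000e-04  1.7128e+00] yawerr -0.0027 F [ 0.8  0.  -0.2] w 0.0357 q6 [-0.06 -0.2 ]
```

View pics/t7c.png

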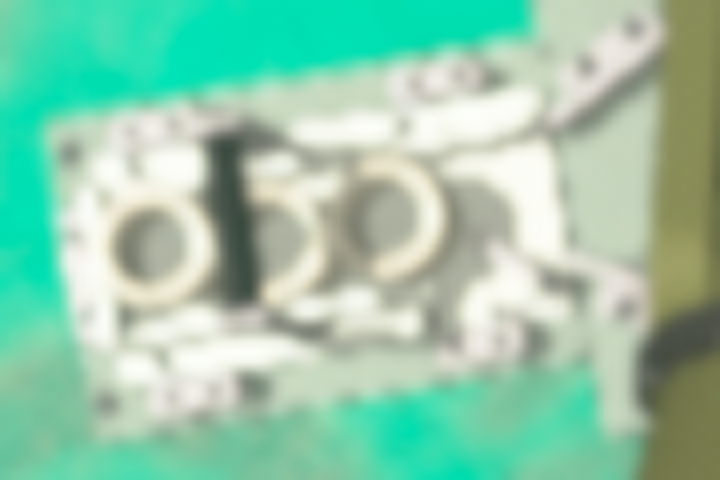

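```bash
python3 - <<'E'
from h import *
s=np.load('st.npz')
for n,p,z in[('A',(161,246),.0536),('C',(392,217),.0536),('B right rim',(328,243),.0536),('handle',(233,218),.1136)]:
    print(n,((cr(*p,z,'t7',195,160,8)[:2]-s['t'])@s['R']*1e3).round(1))
for n,p in dict(nose0=(-64,8),pin=(-91,31),nose04=(-64-7,8+14)).items():
    w=s['R']@(np.array(p)/1e3)+s['t'];u=proj('t7',[*w,.0286]);print(n,(u-[195,160])*8+3.5)
E
```

```text
A [42.1 -3.5]
C [-40.3   0.4]
B right rim [-16.5   5.6]
handle [ 1.2 -1.8]
nose0 [473.84996728 231.8981422 ]
pin [557.77323124 281.69458121]
nose04 [499.18829729 266.66578987]
```

The row is home: A at x 42, C at about -40, and the pawl nose at crop (490,240), next to its sprung-in projection. Next I'll go over the handle and turn the gripper.

Emit:
carry_out(
  plan=[
    [[24.6, 0, 0, 0, 0, 0, 50], [24.6, 0, 0, 0, 0, 0, 50], [24.6, 0, 0, 0, 0, 0, 50], [24.6, 0, 0, 0, 0, 0, 50], [24.6, 0, 0, 0, 0, 0, 50], [24.6, 0, 0, 0, 0, 0, 50], [24.6, 0, 0, 0, 0, 0, 50], [24.6, 0, 0, 0, 0, 0, 50], [24.6, 0.5, 0, 0, 0, 0, 50], [24.6, 0.5, 0, 0, 0, 0, 50], [0, 0, 0, 0, 0, 0, 50]],
  ],
)

```text
time_s: 20.62
ee_pos: [0.5638, 0.252, 0.1643]
eef_rot: [-3.141, -0.001, 1.72]
force: [0.1, -0.0, -0.4]
grip_width: 0.05
grip_force: 0.0
```

Emit:
carry_out(
  plan=[
    [[0, 0, 0, 0, 0, -0.1122, 50], [0, 0, 0, 0, 0, -0.1122, 50], [0, 0, 0, 0, 0, -0.1122, 50], [0, 0, 0, 0, 0, -0.1122, 50], [0, 0, 0, 0, 0, -0.1122, 50], [0, 0, 0, 0, 0, -0.1122, 50], [0, 0, 0, 0, 0, -0.1122, 50], [0, 0, 0, 0, 0, -0.1122, 50], [0, 0, 0, 0, 0, -0.1122, 50], [0, 0, 0, 0, 0, -0.1122, 50], [0, 0, 0, 0, 0, -0.1122, 50], [0, 0, 0, 0, 0, -0.1122, 50], [0, 0, 0, 0, 0, -0.1122, 50], [0, 0, 0, 0, 0, -0.1122, 50], [0, 0, 0, 0, 0, 0, 50], [0, 0, 0, 0, 0, 0, 50]],
  ],
)

```text
time_s: 21.95
ee_pos: [0.565, 0.2477, 0.1644]
eef_rot: [3.141, -0.0, -3.0]
force: [0.2, 0.2, -0.4]
grip_width: 0.0503
grip_force: 0.0
```

```bash
python3 -c "
from h import *
where()"
```

```text
t 21.95 station TCP [ 3.7 -1.2] z 164.4 rot [ 3.1414e+00 -2.0000e-04 -3.0001e+00] yawerr -4.7156 F [ 0.2  0.2 -0.4] w 0.0503 q6 [ 0.35 -1.36]
```

Emit:
carry_out(
  plan=[
    [[0, -2.7, 0, 0, 0, 0, 50], [0, 0, 16, 0, 0, 0, 50], [0, 0, 16, 0, 0, 0, 50], [0, 0, 16, 0, 0, 0, 50], [0, 0, 16, 0, 0, 0, 50], [0, 0, 14, 0, 0, 0, 50], [0, 0, 0, 0, 0, 0, 50], [0, 0, 0, 0, 0, 0, 5], [0, 0, 0, 0, 0, 0, 5], [0, 0, 0, 0, 0, 0, 5], [0, 0, 0, 0, 0, 0, 5], [0, 0, 0, 0, 0, 0, 5], [0, 0, 0, 0, 0, 0, 5], [0, 0, 0, 0, 0, 0, 5], [0, 0, 0, 0, 0, 0, 5], [0, 0, 0, 0, 0, 0, 5], [0, 0, 0, 0, 0, 0, 5]],
  ],
  squeeze=45,
)

```text
time_s: 23.37
ee_pos: [0.5655, 0.2461, 0.087]
eef_rot: [3.14, 0.001, -2.996]
force: [-3.8, 6.4, 3.4]
grip_width: 0.0115
grip_force: 45.0
```

```bash
python3 -c "
from h import *
where();print(telemetry.get_obs()['grip_force'])"
```

```text
t 23.37 station TCP [ 2.1 -1.5] z 87.0 rot [ 3.1399e+00  6.0000e-04 -2.9965e+00] yawerr -4.712 F [-3.8  6.4  3.4] w 0.0115 q6 [ 0.35 -1.37]
44.985825419425964
```

Emit:
carry_out(
  plan=[
    [[0, 1, 0, 0, 0, 0, 5], [0, 0, 0, 0, 0, 0, 5], [0, 0, -2, 0, 0, 0, 5], [0, 0, -2, 0, 0, 0, 5], [0, 0, -3, 0, 0, 0, 5], [0, 0, -3, 0, 0, 0, 5], [0, 0, -4, 0, 0, 0, 5], [0, 0, -4, 0, 0, 0, 5], [0, 0, -4, 0, 0, 0, 5], [0, 0, -4, 0, 0, 0, 5], [0, 0, -4, 0, 0, 0, 5], [0, 0, 0, 0, 0, 0, 5]],
  ],
)

```text
time_s: 24.37
ee_pos: [0.566, 0.2458, 0.1177]
eef_rot: [-3.141, 0.002, -2.997]
force: [1.1, 0.2, -8.5]
grip_width: 0.0115
grip_force: 45.0
```

```bash
python3 -c "
from h import *
where();print(telemetry.get_obs()['grip_force']);snap('side','s8'); crop('s8',260,120,380,210,6,'s8c')"
```

```text
t 24.37 station TCP [ 1.7 -1.9] z 117.7 rot [-3.1413e+00  1.6000e-03 -2.9968e+00] yawerr -4.7123 F [ 1.1  0.2 -8.5] w 0.0115 q6 [ 0.35 -1.36]
44.985814690589905
```

View pics/s8c.png

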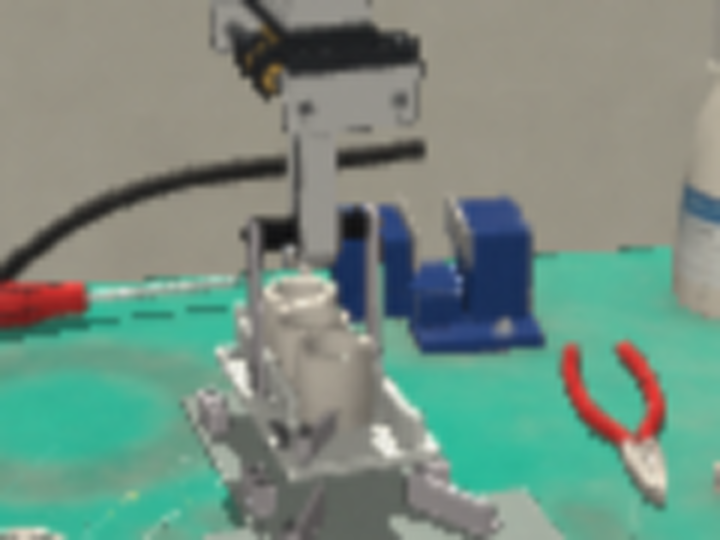

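The carrier is lifted and level, its load is 8.5 N, and the pawl sits across behind the last sleeve at crop (310,430). I'll lift the rest of the way.

Emit:
carry_out(
  plan=[
    [[0, 0, -4, 0, 0, 0, 5], [0, 0, -6, 0, 0, 0, 5], [0, 0, -8, 0, 0, 0, 5], [0, 0, -8, 0, 0, 0, 5], [0, 0, -8, 0, 0, 0, 5], [0, 0, -8, 0, 0, 0, 5], [0, 0, -8, 0, 0, 0, 5], [0, 0, -8, 0, 0, 0, 5], [0, 0, -8, 0, 0, 0, 5], [0, 0, -8, 0, 0, 0, 5], [0, 0, -8, 0, 0, 0, 5], [0, 0, -6, 0, 0, 0, 5], [0, 0, -4, 0, 0, 0, 5], [0, 0, -2, 0, 0, 0, 5], [0, 0, 0, 0, 0, 0, 5], [0, 0, 0, 0, 0, 0, 5], [0, 0, 0, 0, 0, 0, 5], [0, 0, 0, 0, 0, 0, 5], [0, 0, 0, 0, 0, 0, 5], [0, 0, 0, 0, 0, 0, 5]],
  ],
)

```text
time_s: 26.08
ee_pos: [0.5655, 0.246, 0.2103]
eef_rot: [-3.142, -0.0, -2.997]
force: [-0.3, 0.4, -7.6]
grip_width: 0.0115
grip_force: 45.0
```

```bash
python3 -c "
from h import *
where();print(telemetry.get_obs()['grip_force']);snap('side','s9'); crop('s9',250,80,390,200,5,'s9c')"
```

```text
t 26.08 station TCP [ 2.  -1.4] z 210.3 rot [-3.1416e+00 -3.0000e-04 -2.9967e+00] yawerr -4.7122 F [-0.3  0.4 -7.6] w 0.0115 q6 [ 0.35 -1.36]
44.98526751995087
```

View pics/s9c.png

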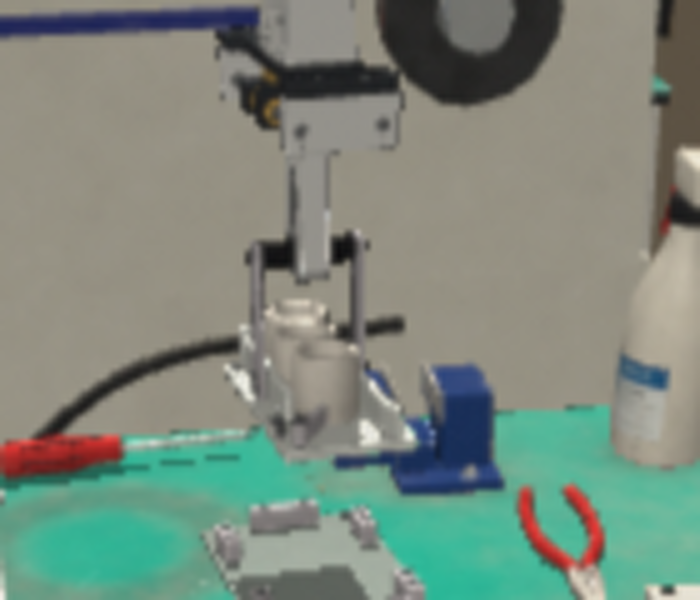

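The carrier hangs level, about 123 mm above its seat, with the three sleeves upright and the pawl in. Handing in.

```bash
python3 -c "
from h import *
print(ctrl.hand_in())"
```

```text
the job is handed in; nothing more can be done
None
```

I handed the job in at about 26 s, with all three sleeves home behind the pawl and the carrier held steady and level about 123 mm above its seat; the hand-in call returned no verdict.

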